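# Pin the kneader bowl and press the dough paddle into its drive

## Task

Put the noodle maker's washed dough kneader back together: first lock the bowl by pushing the headed pin down through the aligned holes of fork and lug until its flange sits flat on the fork, and let go of it. Then take the dough paddle by its flat handle, lower its stem into the drive socket in the middle of the bowl, turn it until the splines mesh, and push it fully home against the ejector spring, collar flush on the socket. Finish still gripping the handle and holding the paddle pressed home (the spring lifts it again if you let go), and leave the other things on the counter where they are.

Things in the scene. Friction and masses are not known exactly. Their poses are not given: they have to be found in the camera images.
- kneader: Dough kneader, fixed to the counter. White round base 224 mm across, open steel bowl on it, 236 mm across at its rim 140 mm above the counter. Origin: centre of the base on the counter; z up; +x points from the bowl's centre to the fork and lug, a bracket that stands 192 mm out from the centre.
- fork_seat (a point): Centre of the pin hole's mouth on the fork's flat top (36 mm wide), 92 mm above the counter, 160 mm from the bowl's centre along the kneader's +x, 42 mm clear of the rim. z up. The hole, 12.5 mm wide, runs straight down through ear, lug and ear (40 mm in all, open below). A spring ball in the lug 20 mm down drags on the pin: it needs a push of up to 10 N, its weight is not enough.
- drive_top (a point): Centre of the flat top of the steel drive socket (53 mm across) in mid-bowl, 104 mm above the counter, 36 mm below the rim; z up. Round bore 22 mm across with four slots 10.5 mm wide, reaching 18.7 mm from the axis, at the point's +x, +y, -x and -y. It stands at any angle to the kneader and turns only stiffly (0.6 N m).
- ejector (a joint): Sprung brass ejector in the bottom of the bore: 0 m up (its top 26 mm under the socket's top), grows downwards, 0.008 m when the paddle is fully home. It pushes up with 6 N at 0 and 10.8 N at 0.008. The paddle's collar is 20 mm over the socket when the splines stand on it unmeshed, 8 mm when meshed but not pressed, 0 when home.
- paddle: Steel dough paddle, 0.28 kg, upright in a stand. Origin: centre of its collar's underside (collar 48 mm across, 8 thick); z up, x along the handle's long side. Below: stem 34 mm long, 19.5 thick, tip tapered (last 7 mm), four splines 7.5 mm wide, 34 across, at +x, +y, -x, -y, from 20 mm below the origin up to the collar. Two bent arms reach 80 mm out along +x and -x, 51 mm above to 24 below the origin.
- handle (a point): Centre of the paddle's flat handle, 92 mm above the paddle's origin; same axes as the paddle. The handle is a flat block 44 mm (x) by 16 mm (y) by 40 mm high (from 72 to 112 mm above the paddle's origin) on a round column 20 mm thick; pinch it across y from above.
- paddle_stand: Fixed wooden block 64 x 64 x 46 mm high that holds the paddle: its collar rests on top, its stem hangs in a round hole 39 mm across. Origin: centre of its underside. It is left or right of the kneader.
- pin: Headed steel pin, 70 g, starts upright in its wooden block. Origin: centre of the flange's underside; z up. Shank 10 mm thick, 46 mm long below the origin, with a tapered tip (last 7 mm). Flange 26 mm across, 4 mm thick; above it a round knob 20 mm across up to 35 mm above the origin, to be gripped.
- pin_block: Fixed wooden block 46 x 46 x 58 mm high with a hole in which the pin stands, its flange on top. Origin: centre of its underside. On the other side of the kneader from the paddle stand.
- nest_left: Bystander: dried noodle nest 85 x 60 x 35 mm, origin under its centre.
- nest_right: Bystander: dried noodle nest 85 x 60 x 35 mm, origin under its centre.
- flour_brush: Bystander: brush lying on the counter, under 30 mm high.
- mug: Bystander: white mug, 76 mm across, 85 mm high, origin under its centre.
- bowl: Bystander: small blue bowl, 120 mm across, 50 mm high, origin under its centre.
Things that resemble listed ones, but are neither listed nor needed, are in the scene too. What is shaped like the paddle but red is not meant.

How it is judged:
On the way, in this order (a step that is already met when the one before it is completed fails the run):
1. the pin is pushed home through fork and lug, its flange on the fork, and released (z of pin in the frame of fork_seat between -0.004 and 0.0025 m and horizontal distance between pin and fork_seat below 0.004 m and angle between pin's own z axis and vertical below 0.1 rad and contact force between the fingers and pin below 0.1 N), for 0.2 s.
2. the paddle's splines have meshed: its collar is less than 14 mm above the socket, centred and upright (z of paddle in the frame of drive_top below 0.014 m and horizontal distance between paddle and drive_top below 0.004 m and angle between paddle's own z axis and vertical below 0.08 rad), for 0.1 s.
At the end, for the whole second after the job is handed in: Pin untouched, flange within 2.5 mm of the fork top, within 4 mm and 0.1 rad of its axis. Paddle held at the handle (over 2 N, grasp within 40 mm), collar within 2 mm of the socket top, ejector down over 6 mm, within 4 mm and 0.08 rad of the axis (all of step 1 and value of joint ejector above 0.006 m and z of paddle in the frame of drive_top below 0.002 m and horizontal distance between paddle and drive_top below 0.004 m and angle between paddle's own z axis and vertical below 0.08 rad and contact force between the fingers and paddle above 2 N and distance between the grasp point and handle below 0.04 m); the arm keeps its last pose, push and grip.
It fails at once if a bystander is moved more than 30 mm (distance of any of nest_left, nest_right, flour_brush, mug, bowl from where it was at the start of the episode above 0.03 m).
It also fails if it takes over 51 s, if anything falls off the work surface, if the arm or the gripper's body presses on something with over 40 N, if the wrist force passes 120 N, or if a joint passes its speed limit or range.

## Robot

A 6-joint arm with a two-finger parallel gripper is mounted at the origin on the work surface. World frame = base frame: x ahead of the robot, y to its left, z up, the work surface at z = 0. Lengths are in m, angles in rad, forces in N, time in s.
With the tool pointing down it reaches from about 0.35 to 0.85 m from the base axis. Payload 8.1 kg.
Tool frame: the origin (TCP) lies midway between the tips of the shut fingers; the grasp point (between the pads) lies 19 mm behind it (robot.grip_point_offset is the distance from the TCP to the grasp point, in m); z points along the fingers, y is the line along which they close (so a half turn about z gives the same grasp; the last joint's range is limited). The gripper opens to 93 mm and grips with 3 to 60 N. Pads are 15 mm wide; open, the fingers measure 128 mm over their backs; the gripper's body (75 mm by 188 mm) begins 65 mm behind the grasp point.
Start: joints at [1.208, 0.13, 1.488, -0, 1.523, -0.085], TCP at [0.165, 0.577, 0.219] pointing down, gripper open.
Joint ranges: [-2.96, 2.96], [-0.89, 2.26], [0.02, 2.5], [-1.34, 4.48], [0, 2.73], [-2.66, 2.66]. Speed limits (rad/s): [2.39, 2.39, 2.79, 3.14, 3.14, 3.14].

## Interface

Orientations are given as a rotation vector (axis times angle).
In Python, from plant import robot, read_camera, job gives the robot as it stands.
- The arm moves only by the shell command python3 -m inch 'ROWS' [FORCE]. ROWS is JSON, one flat list of numbers, 5 for each row, row after row: the shift along the world's x, y, z in mm, then the turn about the world's z in degrees, then the opening in per cent of the stroke, from 0 (shut) to 100 (fully open). In form: [dx, dy, dz, yaw, hand, dx, dy, dz, yaw, hand, ...]. A call has 1 to 10 rows; each row is the pose to reach, as a shift and turn from the pose commanded when the call began; what a row does not reach only later rows make up. A row lasts 1/12 s, in which the tool goes at most 41.7 mm and 7.16 degrees, less where a joint would pass 70% of its speed; a pose out of reach is approached as far as the arm can. A call with a gripper value outside its range is refused whole. The fingers move at their own pace and stop on an object; FORCE is the grip in N (left out, the last holds). Time passes only in rows, so rows that repeat a pose let the fingers close. It gives the time, the measured TCP pose, the force, the opening and the grip force at its end, in the units of the state.
- robot.read_state(): the state, without advancing time (a new reading comes with each control period).
- read_camera(name): name is "scene" or "top" or "wrist"; returns a dict with "image" (480x640x3 uint8, blue, green, red), "K" (3x3 intrinsics, pixels), "extrinsics" (4x4, takes a point from world to camera coordinates); the wrist camera has in their place "mount" (4x4, takes a point from camera to tool coordinates, whose origin is the TCP and whose axes are the flange's). Camera axes: x right, y down, z forward; pixel columns grow to the right and rows downward; lengths in m; the calibration is good to about 2 mm. A picture is of the moment at which its call begins: read the wrist's pose just before it. There is no depth.
- job.close_job(): hands the job in; it is judged then, once.
The state is a dict: "t": time; "q": joint angles; "dq": joint speeds; "joint_torque": joint torques, N m; "tool_pos": TCP position; "orientation": TCP orientation; "force": force on the tool from outside, world axes, zero at the start; "wrist_torque": the same for the moment, N m; "opening": finger opening in m; "gripper_force": force on a finger pad.
Only numpy, scipy, OpenCV 4.12 (cv2) and the standard library are available. Lean on these libraries where they do the work, as an engineer would, in place of code of your own. Each camera call takes 0.05 s, during which the arm holds its last target. There are 200 camera calls.

## Working session

There is one attempt and no reset: what is moved stays moved. The work goes in short steps, Python scripts to look and compute and a shell command to move; the robot and the scene stay as the last step left them, time stands still between calls to the robot, and variables do not carry over. Pictures are saved under pics/ and viewed, at most 10 in all, crops included, and the job is handed in when it is done.

```bash
ls; mkdir -p pics; python3 - <<'E'
from plant import robot, read_camera
import cv2
s=robot.read_state();print({k:s[k] for k in('t','tool_pos','orientation','opening')},robot.grip_point_offset)
for n in('scene','top'):
    c=read_camera(n);cv2.imwrite(f'pics/{n}1.png',c['image']);print(n,c['K'],c['extrinsics'])
E
```

```text
pics
{'t': 0.0, 'tool_pos': array([0.16451011, 0.57696971, 0.21835721]), 'orientation': array([-4.34925556e-01, -3.11125038e+00,  3.74141044e-04]), 'opening': 0.09300380067425425} 0.0188
scene [[585.20630988   0.         322.3981646 ]
 [  0.         585.20630988 237.63315463]
 [  0.           0.           1.        ]] [[ 0.39002392  0.92075296 -0.00976345 -0.15911088]
 [ 0.80036362 -0.34423265 -0.49083801 -0.33796273]
 [-0.45530145  0.18362426 -0.87119614  1.68746765]
 [ 0.          0.          0.          1.        ]]
top [[491.40332096   0.         316.00229857]
 [  0.         491.40332096 238.8665354 ]
 [  0.           0.           1.        ]] [[ 0.02333634 -0.9996612   0.01152809 -0.02832874]
 [-0.99118544 -0.0246396  -0.13017035  0.4836324 ]
 [ 0.1304103  -0.00838878 -0.99142462  1.22444548]
 [ 0.          0.          0.          1.        ]]
```

View pics/top1.png

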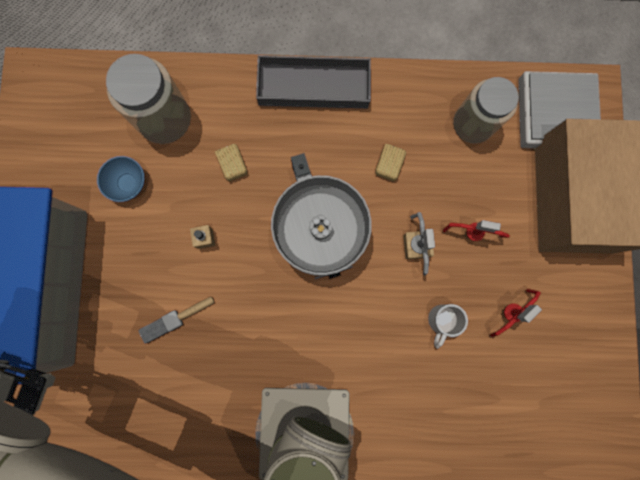

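View pics/scene1.png

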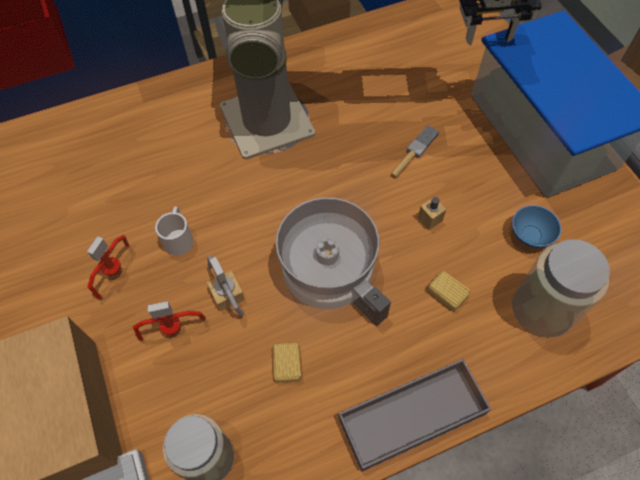

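The top view shows the kneader rim around (321,226), socket (320,227), fork (302,166), pin knob (200,235), and steel paddle (422,243) with its stand at (419,245). In the scene view the pin is at (434,203), the fork at (375,300), and the socket at (327,250).

```bash
cat > h.py <<'E'
import numpy as np, cv2
from scipy.spatial.transform import Rotation as R
from plant import robot, read_camera
def cam(name):
    if name=='wrist':
        s=robot.read_state(); c=read_camera(name)
        T=np.eye(4);T[:3,:3]=R.from_rotvec(s['orientation']).as_matrix();T[:3,3]=s['tool_pos']
        M=T@c['mount']
    else:
        c=read_camera(name); M=np.linalg.inv(c['extrinsics'])
    return c['image'],c['K'],M
def plane(K,M,uv,z):
    d=M[:3,:3]@np.linalg.inv(K)@np.array([*uv,1.]); o=M[:3,3]
    return o+d*(z-o[2])/d[2]
def proj(K,M,p):
    q=K@(np.linalg.inv(M)@np.array([*p,1.]))[:3]; return q[:2]/q[2]
def tri(rays):
    A=np.zeros((3,3));b=np.zeros(3)
    for K,M,uv in rays:
        d=M[:3,:3]@np.linalg.inv(K)@np.array([*uv,1.]);d/=np.linalg.norm(d)
        P=np.eye(3)-np.outer(d,d);A+=P;b+=P@M[:3,3]
    return np.linalg.solve(A,b)
E
python3 - <<'E'
from h import *
it,K,M=cam('top'); i2,K2,M2=cam('scene')
for n,uv,z,u2 in [('pin',(199,234),.093,(434,202)),('fork',(301,163),.092,(374,297)),('drive',(320,226),.104,(327,249)),('handle',(429,240),.158,(215,268)),('stand',(419,245),.046,(226,290))]:
    print(n,plane(K,M,uv,z).round(3),plane(K2,M2,u2,z).round(3),tri([(K,M,uv),(K2,M2,u2)]).round(3))
s=robot.read_state();print(read_camera('wrist')['mount'],R.from_rotvec(s['orientation']).as_matrix().round(3))
cv2.imwrite('pics/crop.png',np.hstack([cv2.resize(it[140:290,260:380],None,fx=3.3,fy=3.3,interpolation=2),cv2.resize(it[170:320,380:490],None,fx=3.3,fy=3.3,interpolation=2)]))
E
```

```text
pin [0.481 0.268 0.093] [0.484 0.266 0.093] [0.482 0.269 0.087]
fork [0.665 0.026 0.092] [0.655 0.022 0.092] [0.66  0.022 0.105]
drive [ 0.506 -0.025  0.104] [ 0.507 -0.029  0.104] [ 0.506 -0.027  0.102]
handle [ 0.471 -0.276  0.158] [ 0.48  -0.284  0.158] [ 0.473 -0.282  0.143]
stand [ 0.473 -0.277  0.046] [ 0.485 -0.278  0.046] [ 0.476 -0.28   0.029]
[[-5.39361704e-06 -9.61286848e-01 -2.75549624e-01  7.80876240e-02]
 [ 9.99999581e-01 -2.57435398e-04  8.78519246e-04  1.04409662e-03]
 [-9.15445224e-04 -2.75549504e-01  9.61286447e-01 -1.66229482e-01]
 [ 0.00000000e+00  0.00000000e+00  0.00000000e+00  1.00000000e+00]] [[-0.962  0.274 -0.   ]
 [ 0.274  0.962 -0.   ]
 [ 0.    -0.    -1.   ]]
```

View pics/crop.png

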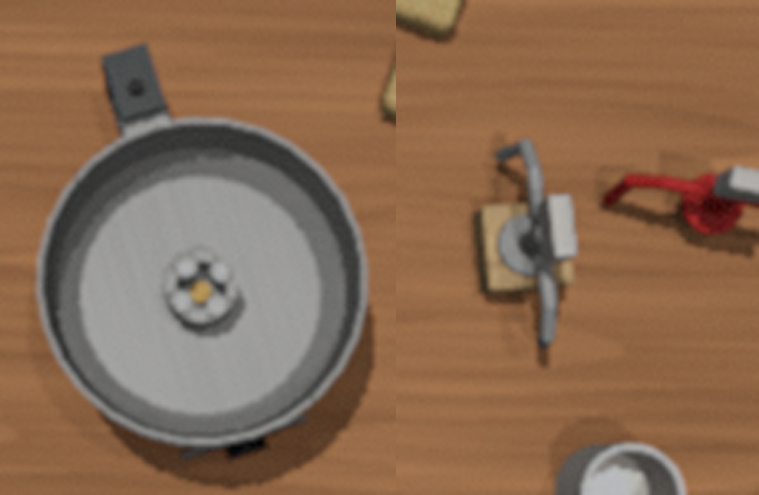

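Crop: the fork hole is at top pixel (301,166), the socket at (321,227) with four slots, and the handle top at (430,238) with its long side roughly along world x. I'll go above the pin, with the jaw turned tangential for the fork.

```bash
python3 -m inch '[40,-35,-5,4,100, 75,-70,-10,11,100, 110,-105,-20,18,100, 145,-140,-20,25,100, 180,-175,-20,30,100, 215,-210,-20,35,100, 250,-243,-20,35,100, 285,-277,-20,35,100, 317,-309,-20,35,60, 317,-309,-20,35,60]' 20
python3 -m inch '[0,0,0,0,60,0,0,0,0,60,0,0,0,0,60]'
python3 - <<'E'
from h import *
im,K,M=cam('wrist');cv2.imwrite('pics/w1.png',im)
s=robot.read_state();print(s['t'],s['tool_pos'],R.from_rotvec(s['orientation']).as_matrix()[:,1],s['opening'])
print(proj(K,M,(.482,.268,.093)),M.round(3))
E
```

```text
t: 1.08
tool_pos: [0.4573, 0.2906, 0.1984]
orientation: [0.521, -3.097, 0.0]
force: [0.0, 0.7, -2.7]
opening: 0.084
gripper_force: 0.0
t: 1.33
tool_pos: [0.4562, 0.2924, 0.1982]
orientation: [0.519, -3.097, -0.0]
force: [-0.9, -0.5, -2.7]
opening: 0.0641
gripper_force: 0.0
1.3833 [0.4557353  0.29301794 0.19829463] [-3.27306781e-01  9.44918066e-01  3.45197166e-04] 0.06007005385716905
[267.74245405 255.27784918] [[-0.326  0.909  0.259  0.383]
 [ 0.945  0.313  0.091  0.269]
 [ 0.001  0.275 -0.962  0.365]
 [ 0.     0.     0.     1.   ]]
```

View pics/w1.png

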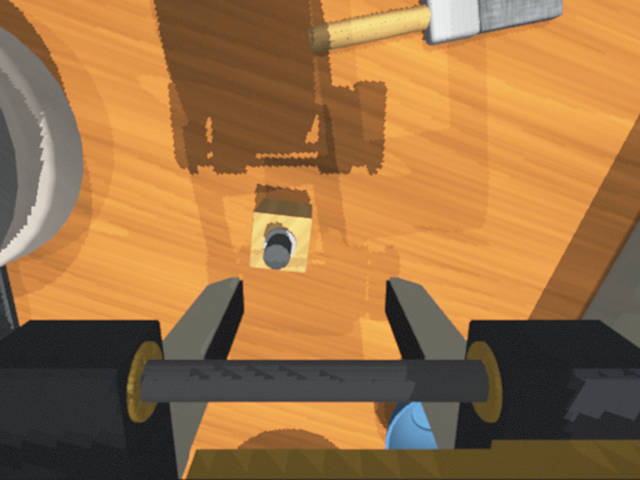

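The wrist view shows the pin knob top at (276,256) and its flange around (279,240), on the block.

```bash
python3 - <<'E'
from h import *
im,K,M=cam('wrist');s=robot.read_state();t=s['tool_pos']
for uv,z in (((277,257),.093),((279,241),.062)):
    p=plane(K,M,uv,z);print(p,(p-t)*1e3)
r=im[230:275,250:315];m=(r.max(2)<75).astype('uint8');n,l,st,c=cv2.connectedComponentsWithStats(m);print(st,c+[250,230])
print(s['t'],t)
E
```

```text
[0.48073527 0.2754116  0.093     ] [  25.13286564  -17.94490807 -105.44402514]
[0.47861573 0.27353311 0.062     ] [  23.01332311  -19.82339937 -136.44402514]
[[   0    0   65   45 2687]
 [  16    4   24   19  238]] [[282.26832899 252.97767026]
 [278.97058824 240.96218487]]
1.4333 [0.45560241 0.29335651 0.19844403]
```

```bash
python3 -m inch '[24,-19,-25,0,60, 24,-19,-60,0,60, 24,-19,-95,0,60, 24,-19,-120,0,60, 24,-19,-131,0,60, 24,-19,-131,0,60, 24,-19,-131,0,0, 24,-19,-131,0,0, 24,-19,-131,0,0, 24,-19,-131,0,0]' 30
python3 -m inch '[0,0,0,0,0, 0,0,0,0,0, 0,0,0,0,0, 0,0,5,0,0,0,0,30,0,0,0,0,60,0,0,0,0,100,0,0,0,0,100,0,0]'
python3 - <<'E'
from h import *
im,K,M=cam('wrist');cv2.imwrite('pics/w2.png',im)
E
```

```text
t: 2.27
tool_pos: [0.4819, 0.2743, 0.0699]
orientation: [-0.521, 3.095, 0.001]
force: [-0.5, -1.0, -2.0]
opening: 0.0333
gripper_force: 0.0
t: 2.93
tool_pos: [0.4844, 0.2752, 0.1766]
orientation: [-0.519, 3.087, 0.005]
force: [-0.1, -0.1, -0.7]
opening: 0.0196
gripper_force: 30.0
```

View pics/w2.png

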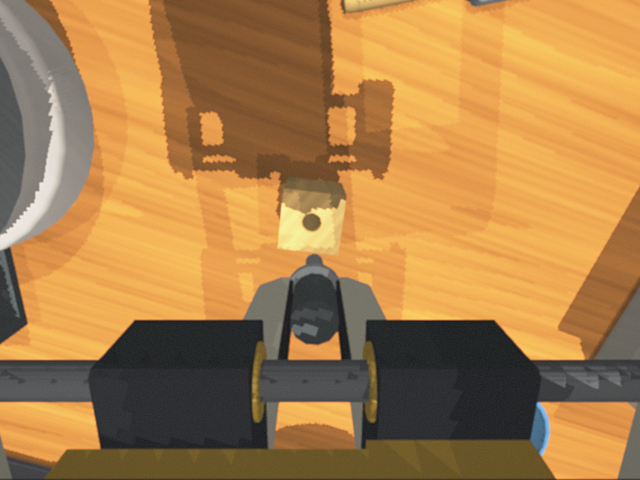

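The pin is held. The block hole is at (312,222) and the pin tip at (314,257). Next is the fork.

```bash
python3 - <<'E'
from h import *
im,K,M=cam('wrist');s=robot.read_state();print(s['tool_pos'],'hole',plane(K,M,(312,222),.058),'tip',plane(K,M,(314,260),s['tool_pos'][2]-.054))
it,K,M=cam('top');f=plane(K,M,(301.2,166.4),.092);print(f,(f-s['tool_pos'])*1e3)
E
python3 -m inch '[20,-28,10,0,0, 40,-57,10,0,0, 60,-86,10,0,0, 80,-115,10,0,0, 100,-143,10,0,0, 120,-172,10,0,0,140,-200,10,0,0,160,-229,10,0,0,176,-248,10,0,0,176,-248,10,0,0]'
python3 -m inch '[0,0,0,0,0,0,0,0,0,0,0,0,0,0,0]'
python3 - <<'E'
from h import *
im,K,M=cam('wrist');cv2.imwrite('pics/w3.png',im);s=robot.read_state();print(s['t'],s['tool_pos'])
E
```

```text
[0.48197533 0.27413255 0.17011146] hole [0.47918673 0.27386779 0.058     ] tip [0.48633005 0.27778204 0.11611146]
[0.65654566 0.0247703  0.092     ] [ 174.57032378 -249.36224353  -78.11145664]
t: 3.92
tool_pos: [0.657, 0.0209, 0.1742]
orientation: [0.514, -3.095, 0.001]
force: [-0.1, -0.0, -2.1]
opening: 0.019
gripper_force: 30.0
t: 4.17
tool_pos: [0.6554, 0.0266, 0.1764]
orientation: [0.522, -3.096, -0.001]
force: [0.1, -0.8, -2.8]
opening: 0.0192
gripper_force: 30.0
4.2167 [0.65562173 0.02675112 0.17690458]
```

View pics/w3.png

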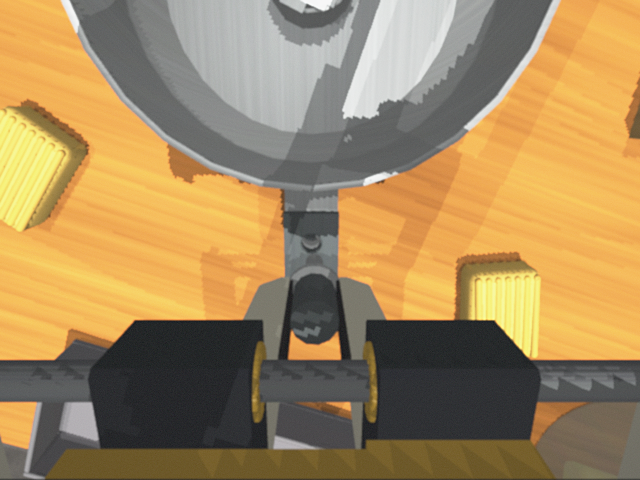

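```bash
python3 - <<'E'
from h import *
im,K,M=cam('wrist');s=robot.read_state();print(s['tool_pos'],s['t'])
cv2.imwrite('pics/w3c.png',cv2.resize(im[180:300,260:370],None,fx=5,fy=5,interpolation=2))
E
```

```text
[0.65586178 0.0267395  0.17734618] 4.2667
```

View pics/w3c.png

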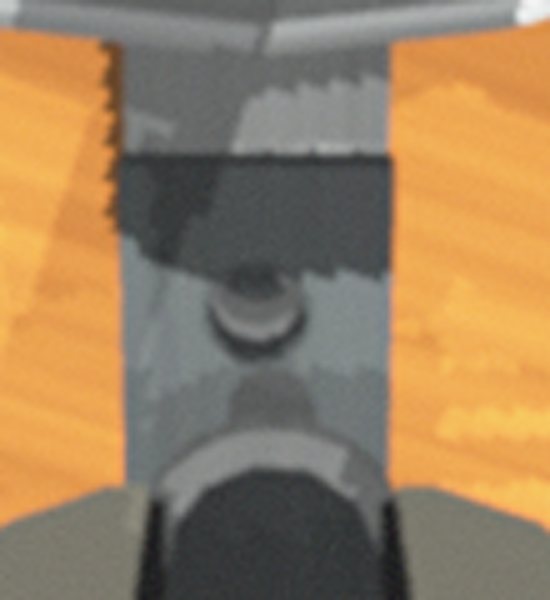

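The hole's centre is at pixel (311.6,242.2) and the pin tip's top edge is near (314.4,254).

```bash
python3 - <<'E'
from h import *
im,K,M=cam('wrist');s=robot.read_state();t=s['tool_pos'];print(t,s['t'])
h=plane(K,M,(311.6,242.2),.092);print('hole',h)
for dz in (-.054,-.047,-.008):
  for off in((-.0028,-.0003),(0,0)):
    print(dz,off,proj(K,M,t+np.array([*off,dz])))
a=np.array([-.0028,-.0003])
print('shift',(h[:2]-t[:2]-a)*1e3, 'noa',(h[:2]-t[:2])*1e3)
print('tip est',plane(K,M,(314.4,257),t[2]-.052)-t)
E
```

```text
[0.65605186 0.02664878 0.17763262] 4.3167
hole [0.65631883 0.027202   0.092     ]
-0.054 (-0.0028, -0.0003) [311.68388557 253.0016046 ]
-0.054 (0, 0) [310.60444632 257.44873574]
-0.047 (-0.0028, -0.0003) [311.62903552 256.97272816]
-0.047 (0, 0) [310.51764378 261.53899432]
-0.008 (-0.0028, -0.0003) [311.25148136 284.30751424]
-0.008 (0, 0) [309.92060405 289.67235302]
shift [3.06696615 0.85321236] noa [0.26696615 0.55321236]
tip est [-0.0016499   0.00177238 -0.052     ]
```

```bash
python3 - <<'E'
from h import *
im,K,M=cam('wrist');s=robot.read_state();t=s['tool_pos'];print(t,s['t'],s['orientation'])
T=np.eye(4);T[:3,:3]=R.from_rotvec(s['orientation']).as_matrix();T[:3,3]=t
mount=np.linalg.inv(T)@M
def MM(p,o):
    T=np.eye(4);T[:3,:3]=R.from_rotvec(o).as_matrix();T[:3,3]=p;return T@mount
# w2 pose at picture
M2=MM([.4844,.2752,.1766],[-.519,3.087,.005]);b=plane(K,M2,(312,222),.058);print('block hole',b)
# w1 knob
M1=MM([.4557,.2930,.1983],s['orientation']);print(plane(K,M1,(276,256),.093),plane(K,M1,(279,241),.062))
for z in(.092,):
    h=plane(K,M,(311.6,242.2),z);print('fork',h, (h-t)[:2]*1e3)
d=T[:3,:3].T@(h-t);print('hole in tool frame',d*1e3)
print('tip in tool frame',T[:3,:3].T@(plane(K,M,(314.4,256),t[2]-.054)-t)*1e3)
print('block hole tool frame @grasp',T[:3,:3].T@(b-np.array([.4819,.2743,.07]))*1e3)
it,Kt,Mt=cam('top');print(plane(Kt,Mt,(301.2,166.4),.092))
E
```

```text
[0.65624915 0.02650732 0.17785188] 4.3667 [-5.22727811e-01  3.09772642e+00  1.07421758e-04]
block hole [0.48080429 0.27475776 0.058     ]
[0.48005197 0.27466537 0.093     ] [0.47845901 0.27370451 0.062     ]
fork [0.65663285 0.02713498 0.092     ] [0.3836981  0.62765963]
hole in tool frame [-0.56136229  0.46223054 85.85194872]
tip in tool frame [ 0.84370591  2.25681271 54.00005617]
block hole tool frame @grasp [ 0.88581447  0.79129964 11.99997119]
[0.65654566 0.0247703  0.092     ]
```

```bash
python3 -m inch '[1.7,-0.7,0,0,0, 1.7,-0.7,-15,0,0, 1.7,-0.7,-25,0,0, 1.7,-0.7,-30,0,0, 1.7,-0.7,-35,0,0, 1.7,-0.7,-40,0,0,1.7,-0.7,-44,0,0,1.7,-0.7,-44,0,0]' 40
python3 -m inch '[0,0,0,0,0,0,0,0,0,0]'
```

```text
t: 5.08
tool_pos: [0.6576, 0.0248, 0.1326]
orientation: [0.52, -3.096, -0.001]
force: [-2.3, 0.2, -4.7]
opening: 0.0191
gripper_force: 40.0
t: 5.25
tool_pos: [0.6578, 0.0249, 0.1334]
orientation: [0.521, -3.097, -0.0]
force: [-3.4, -0.5, -5.0]
opening: 0.0192
gripper_force: 40.0
```

```bash
python3 -m inch '[-1,0,-4,0,0, -1,0,-9,0,0, -1,0,-14,0,0, -1,0,-19,0,0, -1,0,-24,0,0, -1,0,-28,0,0,-1,0,-31,0,0,-1,0,-31,0,0,-1,0,-31,0,0]'
```

```text
t: 6.0
tool_pos: [0.6575, 0.0245, 0.1027]
orientation: [-0.52, 3.098, -0.001]
force: [-2.4, -2.1, 1.7]
opening: 0.0187
gripper_force: 40.0
```

```bash
python3 -m inch '[0,0,-2,0,0,0,0,-3,0,0,0,0,-3,0,0]'; python3 -m inch '[0,0,-2,0,0,0,0,-4,0,0,0,0,-4,0,0]'
```

```text
t: 6.25
tool_pos: [0.6577, 0.0246, 0.1026]
orientation: [-0.521, 3.097, -0.001]
force: [-13.1, -2.9, 20.5]
opening: 0.0194
gripper_force: 40.0
t: 6.5
tool_pos: [0.6589, 0.0249, 0.1021]
orientation: [-0.52, 3.094, -0.001]
force: [-20.1, -0.3, 36.5]
opening: 0.0191
gripper_force: 40.0
```

```bash
python3 -m inch '[0,0,7,0,0,0,0,7,0,40,0,0,7,0,45,0,0,7,0,45,0,0,7,0,45]'; python3 -m inch '[0,0,25,0,45,0,0,50,0,45,0,0,80,0,60,0,0,110,0,100,0,0,110,0,100,0,0,110,0,100]';python3 - <<'E'
from h import *
s=robot.read_state();im,K,M=cam('wrist');cv2.imwrite('pics/w4.png',im);np.savez('w4.npz',K=K,M=M);print(s['t'],s['tool_pos'],s['opening'])
for p in((.6565,.0252,.127),(.6565,.0252,.092),(.6565,.0252,.096)):print(proj(K,M,p))
E
```

```text
t: 6.92
tool_pos: [0.6568, 0.0251, 0.1013]
orientation: [0.521, -3.097, -0.001]
force: [-1.4, -1.0, -2.1]
opening: 0.0399
gripper_force: 0.0
t: 7.42
tool_pos: [0.6587, 0.0249, 0.2146]
orientation: [-0.52, 3.094, -0.001]
force: [0.2, -0.6, -2.0]
opening: 0.0638
gripper_force: 0.0
7.4167 [0.65871672 0.02486563 0.21458551] 0.06376127006562296
[312.98630087 236.93214247]
[313.13233192 223.53705091]
[313.11732987 224.91315465]
```

View pics/w4.png

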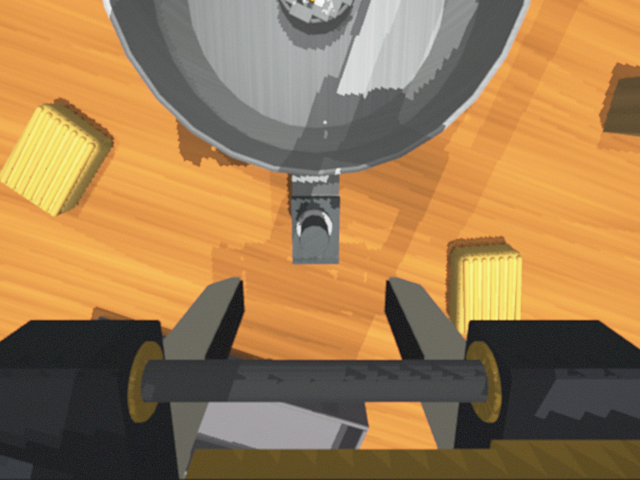

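The pin looks seated, with its knob at (315,238) where about (313,237) is expected. To confirm, I'll press on the knob top with shut fingers and read the contact height (127 mm expected).

```bash
python3 -m inch '[0,0,0,0,0,0,0,0,0,0,0,0,-20,0,0,0,0,-40,0,0,0,0,-55,0,0,0,0,-68,0,0,0,0,-68,0,0,0,0,-72,0,0,0,0,-76,0,0,0,0,-76,0,0]' 10; python3 -m inch '[0,0,-4,0,0,0,0,-8,0,0,0,0,-8,0,0]'
```

```text
t: 8.3
tool_pos: [0.6575, 0.0248, 0.1368]
orientation: [-0.521, 3.098, -0.0]
force: [0.3, -0.3, -2.9]
opening: 0.0108
gripper_force: 0.0
t: 8.55
tool_pos: [0.6572, 0.0248, 0.1283]
orientation: [0.521, -3.098, -0.0]
force: [-0.6, -0.9, -3.3]
opening: 0.0007
gripper_force: 0.0
```

```bash
python3 -m inch '[0,0,-2,0,0,0,0,-3,0,0,0,0,-3,0,0]';python3 -m inch '[0,0,-2,0,0,0,0,-3,0,0,0,0,-3,0,0]'
```

```text
t: 8.8
tool_pos: [0.6576, 0.0248, 0.1274]
orientation: [-0.521, 3.097, -0.0]
force: [-3.8, 0.4, 6.4]
opening: 0.0005
gripper_force: 4.2
t: 9.05
tool_pos: [0.6585, 0.0248, 0.1274]
orientation: [-0.52, 3.095, -0.001]
force: [-10.9, 0.1, 20.6]
opening: 0.0003
gripper_force: 11.5
```

Contact came at 127.4 mm, so the pin is home. Next I look at the socket from directly above.

```bash
python3 -m inch '[0,0,15,0,0,0,0,50,0,50,0,0,90,0,100,-20,-7,105,0,100,-50,-17,105,0,100,-80,-28,105,-5,100,-110,-38,105,-12,100,-140,-48,105,-19,100,-150,-52,105,-24,100,-150,-52,105,-24,100]';python3 -m inch '[0,0,0,0,100,0,0,0,0,100,0,0,0,0,100,0,0,0,0,100]'; python3 - <<'E'
from h import *
s=robot.read_state();im,K,M=cam('wrist');u=proj(K,M,(.506,-.027,.104)).astype(int);print(s['t'],s['tool_pos'],s['orientation'],u)
np.savez('w5.npz',K=K,M=M);cv2.imwrite('pics/w5.png',im)
x0,y0=u-60;c=im[y0:y0+120,x0:x0+120];print(x0,y0);cv2.imwrite('pics/w5c.png',cv2.resize(c,None,fx=5,fy=5,interpolation=2))
E
```

```text
t: 9.88
tool_pos: [0.5056, -0.0279, 0.2282]
orientation: [0.144, 3.138, -0.001]
force: [1.1, -0.0, -2.3]
opening: 0.0557
gripper_force: 0.0
t: 10.22
tool_pos: [0.508, -0.0269, 0.2276]
orientation: [-0.132, -3.139, -0.0]
force: [-0.3, 0.3, -3.0]
opening: 0.0824
gripper_force: 0.0
10.2167 [ 0.50796031 -0.02687154  0.22757978] [-1.31834891e-01 -3.13855488e+00 -1.68208340e-04] [311 224]
251 164
```

View pics/w5c.png

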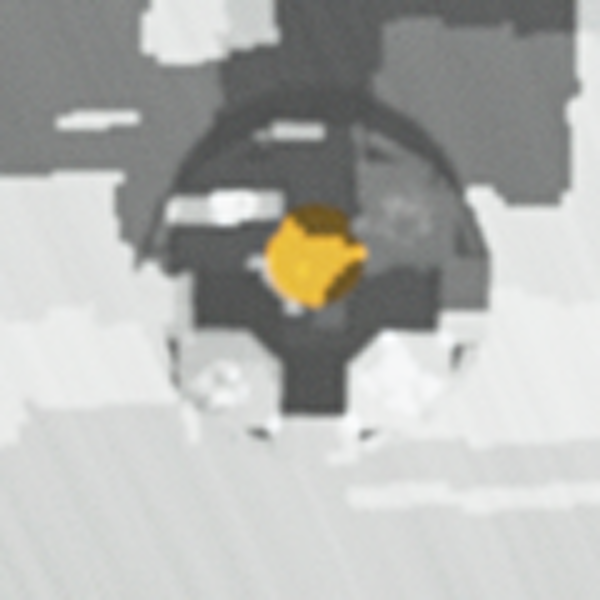

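Socket centre is at crop (316,293), pixel (314.2,222.6). Its slots run along the image axes: left end x=192, right end x=440, bottom end y=415.

```bash
python3 - <<'E'
from h import *
f=np.load('w5.npz');K,M=f['K'],f['M']
P=lambda x,y:plane(K,M,(251+x/5,164+y/5),.104)[:2]
ang=lambda a,b:np.degrees(np.arctan2(*(b-a)[::-1]))
c=P(316,293.5);print('centre',c,'L-R',ang(P(192,328),P(440,328)),'bot',ang(P(283,370),P(283,415)),ang(P(348,370),P(348,415)),'end',ang(P(283,415),P(348,415)))
print([np.linalg.norm(P(*q)-c)*1e3 for q in((192,293),(440,293),(316,415))])
ty=np.array([np.cos(np.radians(85.2)),np.sin(np.radians(85.2))])
print('bias corrected',c-.002*ty)
it,Kt,Mt=cam('top')
# rim circle in top via ellipse of bright/dark? print socket from top crop
print('top socket',plane(Kt,Mt,(260+201/3.3,140+286/3.3),.104), 'handle top',plane(Kt,Mt,(380+(562-396)/3.3,170+225/3.3),.158),'stand collar',plane(Kt,Mt,(380+(525-396)/3.3,170+244/3.3),.054))
E
```

```text
centre [ 0.50447293 -0.02489627] L-R 85.17264889255915 bot -5.067692033113275 -4.552058556817288 end 85.16979479538341
[np.float64(18.636227416791698), np.float64(18.638680156963122), np.float64(19.176601341161135)]
bias corrected [ 0.50430558 -0.02688926]
top socket [ 0.50469262 -0.0272177   0.104     ] handle top [ 0.47570684 -0.27884554  0.158     ] stand collar [ 0.4748344  -0.27583274  0.054     ]
```

Socket from both views: (0.5045, -0.027), slots at -4.8°, and 161 mm from the fork as specified. Next I go above the paddle handle.

```bash
python3 -m inch '[0,-35,10,0,100,-2,-72,17,3,100,-4,-108,17,5,100,-6,-144,17,5,100,-9,-180,17,5,100,-12,-216,17,5,100,-13,-251,17,5,100,-13,-251,17,5,100,-13,-251,17,5,100,-13,-251,17,5,100]'; python3 -m inch '[0,0,0,0,100,0,0,0,0,100]'; python3 - <<'E'
from h import *
s=robot.read_state();im,K,M=cam('wrist');u=proj(K,M,(.475,-.278,.158)).astype(int);print(s['t'],s['tool_pos'],s['orientation'],u)
np.savez('w6.npz',K=K,M=M);cv2.imwrite('pics/w6.png',im)
y0=max(0,u[1]-100);x0=u[0]-100;print(x0,y0);cv2.imwrite('pics/w6c.png',cv2.resize(im[y0:y0+190,x0:x0+200],None,fx=3,fy=3,interpolation=2))
E
```

```text
t: 11.15
tool_pos: [0.4944, -0.2779, 0.2443]
orientation: [0.002, -3.141, -0.001]
force: [0.1, -0.1, -2.2]
opening: 0.0928
gripper_force: 0.0
t: 11.32
tool_pos: [0.4947, -0.277, 0.2448]
orientation: [-0.005, 3.142, 0.0]
force: [-0.8, 0.5, -1.7]
opening: 0.0934
gripper_force: 0.0
11.3167 [ 0.49469593 -0.27698587  0.24478195] [-5.03646017e-03  3.14150740e+00  2.75950533e-04] [310 212]
210 112
```

View pics/w6c.png

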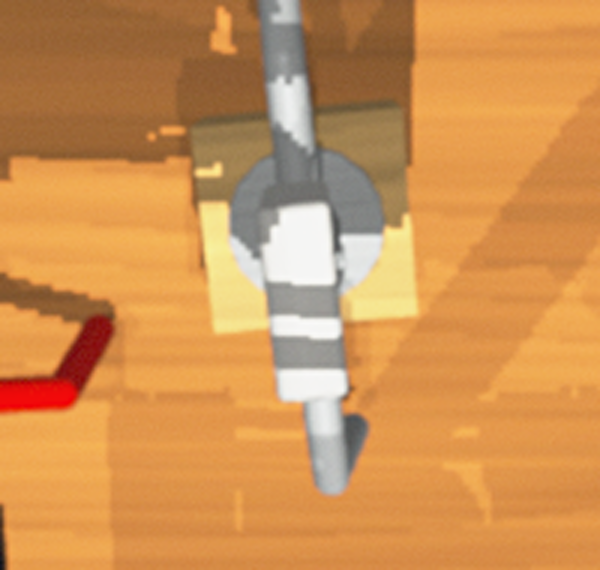

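The handle's top face has corners near crop (267,208), (331,203), (347,393), (279,400), so its centre is at pixel (312,212.4), tilted about 4.7°. The collar on the stand is at crop (307,224).

```bash
python3 - <<'E'
from h import *
f=np.load('w6.npz');K,M=f['K'],f['M']
P=lambda x,y,z=.158:plane(K,M,(210+x/3,112+y/3),z)[:2]
q=[P(*a) for a in((267,208),(331,203),(347,393),(279,400))]
ang=lambda a,b:np.degrees(np.arctan2(*(b-a)[::-1]))
print('centre',np.mean(q,0),'collar',P(307,226,.054),'edges',ang(q[1],q[2]),ang(q[0],q[3]),ang(q[0],q[1])-90,ang(q[3],q[2])-90,[np.linalg.norm(q[i]-q[i-1])*1e3 for i in range(4)])
s=robot.read_state();print(s['tool_pos'],s['q'])
E
```

```text
centre [ 0.47531951 -0.27672203] collar [ 0.47551524 -0.2768537 ] edges 5.238503374627422 3.1546631632176085 4.64758312478628 6.320876245399077 [np.float64(42.837197725534004), np.float64(13.631676980607025), np.float64(42.38131977944535), np.float64(15.191302546481621)]
[ 0.49470025 -0.27704461  0.24487084] [-6.01016898e-01  3.13553742e-02  1.54502772e+00  1.27777569e-04
  1.56506522e+00 -2.17507332e+00]
```

```bash
python3 -m inch '[-10,-1.7,0,4.5,55,-19.3,-1.7,-5,4.5,50,-19.3,-1.7,-20,4.5,45,-19.3,-1.7,-50,4.5,45,-19.3,-1.7,-80,4.5,45,-19.3,-1.7,-105,4.5,45,-19.3,-1.7,-120,4.5,45,-19.3,-1.7,-125,4.5,45,-19.3,-1.7,-125,4.5,45,-19.3,-1.7,-125,4.5,0]' 30
python3 -m inch '[0,0,0,0,0,0,0,0,0,0,0,0,0,0,0,0,0,0,0,0,0,0,0,0,0,0,0,0,0,0]' 45
```

```text
t: 12.2
tool_pos: [0.4756, -0.2798, 0.1208]
orientation: [-0.127, 3.138, -0.001]
force: [0.2, -0.4, -1.8]
opening: 0.0395
gripper_force: 0.0
t: 12.7
tool_pos: [0.4756, -0.2803, 0.1208]
orientation: [-0.125, 3.138, -0.002]
force: [0.3, 0.7, 5.2]
opening: 0.0155
gripper_force: 44.9
```

```bash
python3 -m inch '[0,0,20,0,0,0,0,50,0,0,0,0,85,0,0,0,0,120,0,0,0,0,150,0,0,4,35,155,0,0,8,70,155,-2,0,12,105,155,-4,0,16,140,155,-6,0,20,175,155,-8,0]'; python3 -m inch '[4,35,0,-1.4,0,9,70,0,-1.4,0,9,77,0,-1.4,0,9,77,0,-1.4,0,9,77,0,-1.4,0,9,77,0,-1.4,0,9,77,0,-1.4,0]'; python3 - <<'E'
from h import *
s=robot.read_state();print(s['t'],s['tool_pos'],s['orientation'],s['force'],s['wrist_torque'])
E
```

```text
t: 13.53
tool_pos: [0.4944, -0.1033, 0.2738]
orientation: [-0.097, -3.139, -0.001]
force: [1.3, -0.8, -4.5]
opening: 0.0157
gripper_force: 44.9
t: 14.12
tool_pos: [0.5038, -0.0293, 0.2745]
orientation: [-0.135, -3.138, 0.001]
force: [0.0, -0.2, -5.4]
opening: 0.0159
gripper_force: 44.9
14.1167 [ 0.50383829 -0.02933805  0.27446451] [-1.34798922e-01 -3.13815409e+00  6.74701863e-04] [ 3.82090038e-03 -1.93169191e-01 -5.40213058e+00] [-0.22532028  0.08289803 -0.04279228]
```

```bash
python3 -m inch '[0.5,2,0,0,0,0.5,2,-15,0,0,0.5,2,-35,0,0,0.5,2,-50,0,0,0.5,2,-58,0,0,0.5,2,-62,0,0,0.5,2,-66,0,0,0.5,2,-66,0,0,0.5,2,-66,0,0]'; python3 -m inch '[0,0,-2,0,0,0,0,-4,0,0,0,0,-6,0,0,0,0,-6,0,0]'
```

```text
t: 14.87
tool_pos: [0.5049, -0.0261, 0.2095]
orientation: [0.132, 3.138, -0.0]
force: [-0.2, 0.0, -4.7]
opening: 0.0159
gripper_force: 44.9
t: 15.2
tool_pos: [0.5044, -0.0259, 0.2024]
orientation: [-0.132, -3.139, -0.0]
force: [-0.1, -0.5, -6.4]
opening: 0.0159
gripper_force: 44.9
```

```bash
python3 -m inch '[0,-0.7,0,0,0,0,-0.7,-3,0,0,0,-0.7,-6,0,0,0,-0.7,-8,0,0,0,-0.7,-10,0,0,0,-0.7,-10,0,0]'; python3 -m inch '[0,0,-1,0,0,0,0,-2,0,0,0,0,-2,0,0]'
```

```text
t: 15.7
tool_pos: [0.5041, -0.0265, 0.192]
orientation: [-0.132, -3.138, -0.0]
force: [0.5, -0.2, -4.9]
opening: 0.0156
gripper_force: 44.9
t: 15.95
tool_pos: [0.5044, -0.0266, 0.1906]
orientation: [-0.132, -3.139, -0.0]
force: [-0.7, 0.3, -5.4]
opening: 0.0156
gripper_force: 44.9
```

The splines meshed without resistance. Now I press it home.

```bash
python3 -m inch '[0,0,-2,0,0,0,0,-4,0,0,0,0,-6,0,0,0,0,-8,0,0,0,0,-10,0,0,0,0,-12,0,0,0,0,-12,0,0,0,0,-12,0,0]' 55; python3 -m inch '[0,0,-1,0,0,0,0,-2,0,0,0,0,-2,0,0]'
```

```text
t: 16.62
tool_pos: [0.5048, -0.0266, 0.1793]
orientation: [0.132, 3.138, -0.0]
force: [-1.9, 0.2, 3.9]
opening: 0.016
gripper_force: 55.0
t: 16.87
tool_pos: [0.505, -0.0266, 0.1788]
orientation: [0.132, 3.137, -0.0]
force: [-6.3, 0.9, 15.2]
opening: 0.0159
gripper_force: 55.0
```

```bash
python3 -m inch '[0,0,-1,0,0,0,0,-1.5,0,0,0,0,-1.5,0,0,0,0,-1.5,0,0,0,0,-1.5,0,0]'
```

```text
t: 17.28
tool_pos: [0.5052, -0.0266, 0.1788]
orientation: [0.132, 3.136, -0.001]
force: [-12.3, 1.3, 25.8]
opening: 0.0158
gripper_force: 55.0
```

```bash
python3 - <<'E'
from plant import job
print(job.close_job())
E
```

```text
the job is handed in; nothing more can be done
None
```

I locked the pin home and released it (knob top at 127.4 mm against 127 expected). I then meshed the paddle and pressed it to a firm stop with the tool at the home height expected from the grasp, and handed the job in at about 17 s, still gripping the handle at 55 N; the hand-in returned no verdict.

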